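Clear print chips into the capped bin

ROBOT

A 6-joint arm with a two-finger parallel gripper is mounted at the origin on the work surface. World frame = base frame: x ahead of the robot, y to its left, z up, the work surface at z = 0. Lengths are in m, angles in rad, forces in N, time in s.
With the tool pointing down it reaches from about 0.35 to 0.775 m from the base axis. Payload 7.3 kg.
Tool frame: the origin (TCP) lies at the very end of the fingers, on their centre line; the grasp point (between the pads) lies 19 mm behind it; z points along the fingers, y is the line along which they close (so a half turn about z gives the same grasp; the last joint's range is limited). The gripper opens to 92 mm and grips with 3 to 60 N. Pads are 19 mm wide; open, the fingers measure 130 mm over their backs; the gripper's body (75 mm by 190 mm) begins 47 mm behind the grasp point.
Start: joints at [1.144, 0.342, 1.524, -0, 1.275, -0.146], TCP at [0.145, 0.504, 0.227] pointing down, gripper open.
Joint ranges: [-2.53, 2.53], [-0.77, 2.02], [0.04, 2.7], [-1, 4.14], [0.28, 2.66], [-3.11, 3.11]. Speed limits (rad/s): [2.57, 2.57, 3.14, 3.14, 3.14, 3.14].

INTERFACE

Orientations are given as [roll, pitch, yaw] about the fixed x, y, z axes, in that order (R = Rz(yaw) Ry(pitch) Rx(roll)).
In Python, from cell import * gives the robot as it stands.
- The arm moves only by the tool step_arm, never from a script. Its argument "commands" is a list of rows, each a list of 7 numbers: the opening, from 0 (shut) to 1 (fully open), then the shift along the world's x, y, z in cm, then the turn, a rotation vector about the world's x, y, z in rad. A call has 1 to 5 rows; each row is the pose to reach, as a shift and turn from the pose commanded when the call began; what a row does not reach only later rows make up. A row lasts 1/12 s, in which the tool goes at most 41.7 mm and 7.16 degrees, less where a joint would pass 70% of its speed; a pose out of reach is approached as far as the arm can. A call with a gripper value outside its range is refused whole. The fingers move at their own pace and stop on an object; "grip_force" is the grip in N (left out, the last holds). Time passes only in rows, so rows that repeat a pose let the fingers close. It gives the time, the measured TCP pose, the force, the opening and the grip force at its end, in the units of the state.
- observe(): the state, without advancing time (a new reading comes with each control period).
- read_camera(name): name is "side" or "top"; returns the picture (420x560x3 uint8, red, green, blue); there is no depth.
- camera_model(name): a dict with "vfov" (degrees; the focal length in pixels is half the picture's height over the tangent of half this angle, whatever the lens; pixels are square), "cx", "cy" (the principal point, pixels), "k1" (the pictures are not rectified: a ray, as slopes to the right and down, at radius r is drawn at 1 + k1 r^2 times it, then the intrinsics apply), "world_to_cam" (4x4, takes a point from world to camera coordinates). Camera axes: x right, y up, looking along -z (the intrinsics and any distortion apply to the point x, -y, -z); pixel columns grow to the right and rows downward; lengths in m; the calibration is good to about 2 mm. A picture is of the moment at which its call begins. camera_model takes no time and is no camera call.
- hand_in(): hands the job in; it is judged then, once.
The state is a dict: "time": time; "qpos": joint angles; "qvel": joint speeds; "joint_efforts": joint torques, N m; "tool_pos": TCP position; "tool_rot": TCP orientation; "contact_force": force on the tool from outside, world axes, zero at the start; "torque": the same for the moment, N m; "opening": finger opening in m; "grip_force": force on a finger pad.
Only numpy, scipy, OpenCV 4.12 (cv2) and the standard library are available. Lean on these libraries where they do the work, as an engineer would, in place of code of your own. Each camera call takes 0.05 s, during which the arm holds its last target. There are 200 camera calls.

TASK

Lift the loose cap off the chip bin of the clean-up station and lay it down level in its holder tray. Then take the scraper block from its cradle, sweep all four chips along the panel into the open bin with it, and stand the scraper back upright in its cradle. Do not drop the cap or the scraper, do not touch the chips with the gripper, and leave the can, the cup and the bracket where they are.

Things in the scene. Friction and masses are not known exactly. Their poses are not given: they have to be found in the camera images.
- station: clean-up station, fixed: white block 258 (x) x 170 (y) mm, 60 mm high. Origin at table height; x axis points from the near end along the panel to the chip bin. From x = -126 to +50 mm its top is a flat steel panel, 60 mm up. Kerbs 12 mm higher run along the near end (inner face x = -120 mm) and both sides (inner faces y = +-78 mm, up to x = +38 mm); none towards the bin
- panel_start (a point): point on the panel's surface (x = -98, y = 0, z = 60 mm in the station's frame), middle of the free strip behind the chips: at the start all chips lie between x = -75 and +37 mm, so the strip from x = -120 to -76 mm is free
- bin_mouth (a point): middle of the chip bin's mouth, flush with the panel (x = 87, y = 0, z = 60 mm in the station's frame). The bin is an open pit 74 (station x) x 152 mm (y), from x = +50 to +124 mm, floor 5 mm above the table, far wall 8 mm thick. What is swept past x = +50 mm falls in
- cap: loose bin cap, 130-250 g: grey plate 168 (x) x 90 (y) x 6 mm; ribs 144 x 66 mm, 10 mm deep below; black grip bar on top 70 (x) x 14 (y) mm. Origin mid ribs' lower edge; plate top z = 16 mm, bar z = 16 to 48 mm. At the start it covers the bin, long axis across the station, origin 50 mm above the table, ribs in the mouth with 4 mm play; lifts straight off
- holder: the cap's holder: fixed white open tray, the larger of two, inside 180 (x) x 102 (y) mm, floor 4 mm thick, walls 18 mm high, 5 mm thick. Origin mid underside on the table, x along its length. The cap lies level in it, lengthwise (either way round), 6 mm play all round, origin then 4 mm above the table
- cradle: the scraper's cradle: fixed white open tray, the smaller of two, inside 144 (x) x 42 (y) mm, floor 4 mm thick, walls 14 mm high, 5 mm thick. Origin mid underside on the table, x along its length. Holder and cradle stand left and right of the station, either way round
- scraper: black scraper block, 150-310 g: block 132 (x) x 30 (y) x 30 (z) mm, upright grip on top 60 (x) x 20 (y) mm from z = 30 to 75 mm. Origin mid underside. At the start it stands lengthwise in the cradle, origin 4 mm above the table, 6 mm play; goes back the same, either way round. Fits crosswise between the station's side kerbs with 12 mm left each side
- chip0: one of four loose white broken-off print supports, an irregular piece about 34 x 20 x 14 mm (14 mm high as it lies), 12 g; origin at its middle. Lies loose on the steel panel of the station at the start.
- chip1: one of four loose white broken-off print supports, an irregular piece about 34 x 20 x 14 mm (14 mm high as it lies), 12 g; origin at its middle. Lies loose on the steel panel of the station at the start.
- chip2: one of four loose white broken-off print supports, an irregular piece about 34 x 20 x 14 mm (14 mm high as it lies), 12 g; origin at its middle. Lies loose on the steel panel of the station at the start.
- chip3: one of four loose white broken-off print supports, an irregular piece about 34 x 20 x 14 mm (14 mm high as it lies), 12 g; origin at its middle. Lies loose on the steel panel of the station at the start.
- spray_can: bystander: aluminium can, 66 mm across, 120 mm tall; origin at the middle of its underside
- cup: bystander: paper cup, 80 mm across the rim, 95 mm tall; origin at the middle of its underside
- bracket: bystander: finished white printed L bracket 80 x 50 mm, 52 mm tall; origin at the middle of its underside

How it is judged:
On the way, in this order (a step that is already met when the one before it is completed fails the run):
1. the cap is off the bin and lies level in its holder (horizontal distance between cap and holder below 0.014 m and z of cap in the frame of holder below 0.01 m and angle between cap's own z axis and vertical below 0.1 rad and angle between the x axis of cap and the x axis of holder, either way round below 0.15 rad), for 0.2 s.
2. the scraper is lifted out of its cradle (z of scraper in the frame of cradle above 0.03 m), for 0.1 s.
3. all four chips are in the bin while the cap lies in its holder (all of step 1 and x of chip0 in the frame of station between 0.048 and 0.126 m and y of chip0 in the frame of station between -0.078 and 0.078 m and z of each of chip0, chip1, chip2, chip3 in the frame of station below 0.055 m and x of chip1 in the frame of station between 0.048 and 0.126 m and y of chip1 in the frame of station between -0.078 and 0.078 m and x of chip2 in the frame of station between 0.048 and 0.126 m and y of chip2 in the frame of station between -0.078 and 0.078 m and x of chip3 in the frame of station between 0.048 and 0.126 m and y of chip3 in the frame of station between -0.078 and 0.078 m), for 0.2 s.
At the end, for the whole second after the job is handed in: Cap level on its holder's floor (14 mm off centre, 10 mm up, 0.1 rad tilt, 0.15 rad yaw at most); all four chips in the bin, middles at most 55 mm above the table; scraper upright on its cradle's floor (15 mm off centre, 10 mm up, 0.1 rad tilt at most); all at rest (all of step 3 and horizontal distance between scraper and cradle below 0.015 m and z of scraper in the frame of cradle below 0.01 m and angle between scraper's own z axis and vertical below 0.1 rad and linear speed of each of cap, scraper, chip0, chip1, chip2, chip3 below 0.03 m/s); the robot touches nothing.
It fails at once if a chip is touched by the gripper's fingers (over 0.5 N) (contact force between any of chip0, chip1, chip2, chip3 and the fingers above 0.5 N).
It fails at once if the cap is dropped: in the air, touching nothing, more than 40 mm above the table and away from the bin (contact force between cap and anything else below 0.01 N and height (world z) of cap above 0.04 m and horizontal distance between cap and bin_mouth above 0.05 m).
It fails at once if the scraper is dropped: in the air, touching nothing, more than 40 mm above the table (contact force between scraper and anything else below 0.01 N and height (world z) of scraper above 0.04 m).
It fails at once if the can, the cup or the bracket is moved by more than 30 mm or tipped over (distance of any of spray_can, cup, bracket from where it was at the start of the episode above 0.03 m or angle between any of spray_can, cup, bracket's own z axis and vertical above 0.3 rad).
It also fails if it takes over 72 s, if anything falls off the work surface, if the arm or the gripper's body presses on something with over 40 N, if the wrist force passes 120 N, or if a joint passes its speed limit or range.

## Working session

There is one attempt and no reset: what is moved stays moved. The work goes in short steps, Python scripts to look and compute and a tool call to move; the robot and the scene stay as the last step left them, time stands still between calls to the robot, and variables do not carry over. Pictures are saved under pics/ and viewed, at most 10 in all, crops included, and the job is handed in when it is done.

Besides the shell and the picture viewer there is one more tool, called after "Call:" in YAML: its name, and indented under it one key for each argument. step_arm: Moves the arm, as the interface text tells. Its arguments: {"type":"object","properties":{"commands":{"type":"array"},"grip_force":{"type":"number"}},"required":["commands"]}

```bash
mkdir -p pics
cat > h.py <<'E'
from cell import *
import numpy as np, cv2
def ray(cam,u,v):
    m=camera_model(cam); f=210/np.tan(np.radians(m['vfov']/2))
    xd,yd=(u-m['cx'])/f,(v-m['cy'])/f; x,y=xd,yd
    for _ in range(20):
        s=1+m['k1']*(x*x+y*y); x,y=xd/s,yd/s
    T=np.linalg.inv(m['world_to_cam']); d=T[:3,:3]@np.array([x,-y,-1]); return T[:3,3],d
def onz(cam,u,v,z):
    o,d=ray(cam,u,v); return o+d*(z-o[2])/d[2]
def proj(cam,p):
    m=camera_model(cam); f=210/np.tan(np.radians(m['vfov']/2))
    q=m['world_to_cam']@np.array([*p,1]); x,y=q[0]/-q[2],-q[1]/-q[2]; s=1+m['k1']*(x*x+y*y)
    return np.array([m['cx']+f*s*x,m['cy']+f*s*y])
def snap(cam,name):
    im=read_camera(cam); cv2.imwrite(f'pics/{name}.png',im[:,:,::-1]); return im
E
python3 - <<'E'
from h import *
for c in('top','side'):
    snap(c,c+'0'); m=camera_model(c); print(m['vfov'],m['k1'],np.linalg.inv(m['world_to_cam']).round(3))
s=observe();print(s['time'],s['tool_pos'],s['tool_rot'],s['opening'])
E
```

```text
52.48026412479712 -0.12561815751222122 [[-5.000e-03  9.900e-01 -1.420e-01  3.270e-01]
 [-1.000e+00 -5.000e-03 -0.000e+00  1.900e-02]
 [-1.000e-03  1.420e-01  9.900e-01  1.218e+00]
 [ 0.000e+00  0.000e+00  0.000e+00  1.000e+00]]
52.686365276912106 0.024346396021886773 [[-0.962  0.148 -0.229  0.287]
 [-0.271 -0.446  0.853  0.805]
 [ 0.024  0.883  0.469  0.531]
 [ 0.     0.     0.     1.   ]]
0.1 [0.14532196 0.5041131  0.22611163] [-3.14023359e+00 -1.94616031e-04  2.86080306e+00] 0.0922080009965748
```

View pics/top0.png

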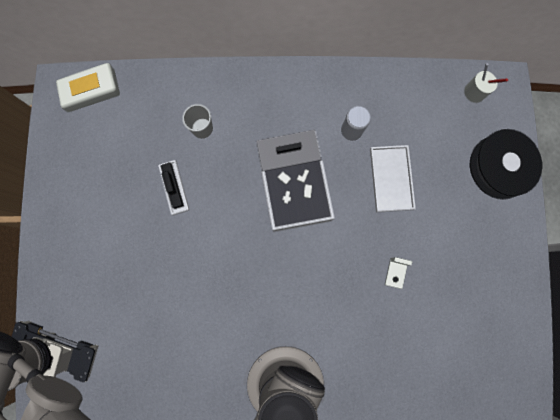

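View pics/side0.png

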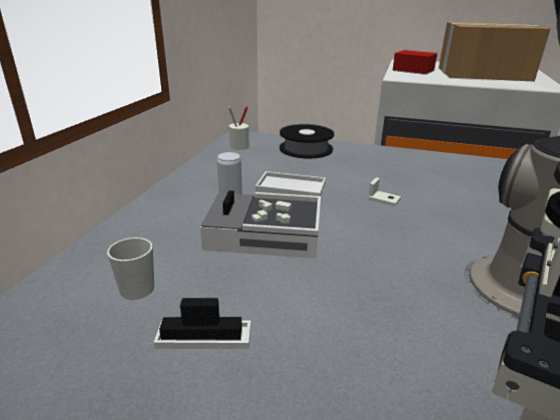

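Top view: the station is at about (297,180) with the cap's bar at (288,148), cradle and scraper at (173,187), and holder at (392,178). The cup is at (197,120), the can at (358,118) and the bracket at (398,273). Next I measure each with masks.

Run:
```python
from h import *
im=cv2.imread('pics/top0.png'); g=im.max(2)
big=lambda m:max(cv2.findContours(m,cv2.RETR_EXTERNAL,cv2.CHAIN_APPROX_NONE)[0],key=cv2.contourArea)
def rect(mask,x0,x1,y0,y1,z,n):
    m=np.zeros_like(mask); m[y0:y1,x0:x1]=mask[y0:y1,x0:x1]
    c=cv2.morphologyEx(m,cv2.MORPH_CLOSE,np.ones((3,3),np.uint8)); c=big(c)
    p=np.array([onz('top',*q[0],z)[:2]*1000 for q in c],np.float32)
    (cx,cy),(w,h),a=cv2.minAreaRect(p)
    b=cv2.boxPoints(((cx,cy),(w,h),a)); e=[b[1]-b[0],b[2]-b[1]]; e=max(e,key=np.linalg.norm)
    print(n,'c',round(cx,1),round(cy,1),'size',round(w,1),round(h,1),'long axis deg',np.degrees(np.arctan2(e[1],e[0])).round(1)%180)
W=((g>170)*255).astype(np.uint8); D=((g<45)*255).astype(np.uint8)
for t in(150,170,190): rect(((g>t)*255).astype(np.uint8),365,420,135,220,.018,'holder%d'%t)
for t in(150,170,190): rect(((g>t)*255).astype(np.uint8),150,195,150,222,.014,'cradle%d'%t)
print(g[148,270:305],g[175:215,280]); print(g[187,155:192])
for t in(30,45,60):
    d=((g<t)*255).astype(np.uint8)
    rect(d,262,312,138,158,.098,'bar%d'%t)
    rect(d,155,192,155,215,.034,'scr%d'%t)
for t in(60,70,80): rect(((g<t)*255).astype(np.uint8),255,340,162,235,.060,'panel%d'%t)
for t in(150,170): rect(((g>t)*255).astype(np.uint8),250,340,155,235,.072,'kerb%d'%t)
t=cv2.resize(im[100:300,140:420],None,fx=2.8,fy=2.8,interpolation=cv2.INTER_CUBIC); cv2.imwrite('pics/crop.png',t)
```

```text
holder150 c 582.5 -317.0 size 193.0 113.7 long axis deg 3.2
holder170 c 582.5 -317.1 size 190.8 112.3 long axis deg 3.2
holder190 c 583.1 -316.6 size 188.3 110.9 long axis deg 3.3
cradle150 c 559.3 322.9 size 155.3 54.3 long axis deg 16.3
cradle170 c 559.0 322.5 size 154.3 52.0 long axis deg 16.5
cradle190 c 559.0 322.8 size 152.1 50.9 long axis deg 17.1
[132 133 132 134 134 113  64  45  49  49  51  51  53  52  52  52  53  49
  45  45  43  39  34  22  14  10   8   1  10   1  28  98 133 133 131] [232 237 237 227 172 102  69  71  74  74  75  75  73  76  76  73  75  75
  74  75  75  73  72  72  71  74  76  75  76  75  74  73  76  75  75  73
  73  74  73  75]
[134 133 139 137 138 136 135 136 153 166 100  40  40  45  49  53  44  25
   7  19  41  36  19  94 196 220 218 168 128 132 136 137 135 133 133 139
 139]
bar30 c 642.5 -12.2 size 5.4 64.1 long axis deg 100.9
scr30 c 557.1 320.2 size 126.5 29.7 long axis deg 17.8
bar45 c 646.0 -11.7 size 15.6 64.8 long axis deg 104.3
scr45 c 558.7 321.3 size 132.1 32.6 long axis deg 18.4
bar60 c 647.5 -12.1 size 18.2 67.1 long axis deg 101.5
scr60 c 558.6 321.6 size 132.2 33.7 long axis deg 17.8Traceback (most recent call last):
  File "<stdin>", line 19, in <module>
  File "<stdin>", line 6, in rect
  File "<stdin>", line 3, in <lambda>
ValueError: max() iterable argument is empty
```

Run:
```python
from h import *
im=cv2.imread('pics/top0.png'); g=im.max(2)
big=lambda m:max(cv2.findContours(m,cv2.RETR_EXTERNAL,cv2.CHAIN_APPROX_NONE)[0],key=cv2.contourArea)
def rect(mask,x0,x1,y0,y1,z,n):
    m=np.zeros(g.shape,np.uint8); m[y0:y1,x0:x1]=mask[y0:y1,x0:x1]*255
    c=big(cv2.morphologyEx(m,cv2.MORPH_CLOSE,np.ones((3,3),np.uint8)))
    p=np.array([onz('top',*q[0],z)[:2]*1000 for q in c],np.float32)
    b=cv2.boxPoints(cv2.minAreaRect(p)); e=max([b[1]-b[0],b[2]-b[1]],key=np.linalg.norm)
    print(n,'c',b.mean(0).round(1),'size',np.linalg.norm(b[1]-b[0]).round(1),np.linalg.norm(b[2]-b[1]).round(1),'deg',np.degrees(np.arctan2(e[1],e[0])).round(1)%180)
for t in(85,95,105): rect(g<t,255,340,160,230,.060,'panel%d'%t)
for t in(150,170): rect(g>t,250,340,155,235,.072,'kerb%d'%t)
for t in(70,80): rect(g<t,262,314,138,158,.098,'bar%d'%t)
# scraper grip top & cap bar in the side view -> top edge heights
t=cv2.resize(im[100:240,150:420],None,fx=2.9,fy=2.9,interpolation=cv2.INTER_CUBIC); cv2.imwrite('pics/crop.png',t)
```

```text
panel85 c [531.7 -36.3] size 154.1 159.4 deg 10.2
panel95 c [531.9 -35.9] size 154.4 160.4 deg 10.0
panel105 c [531.  -32.9] size 161.8 160.8 deg 100.5
kerb150 c [523.9 -36. ] size 173.7 164.7 deg 100.4
kerb170 c [523.8 -36.2] size 170.9 163.2 deg 100.2Traceback (most recent call last):
  File "<stdin>", line 12, in <module>
  File "<stdin>", line 7, in rect
  File "h.py", line 10, in onz
    o,d=ray(cam,u,v); return o+d*(z-o[2])/d[2]
        ~~~^^^^^^^^^
  File "h.py", line 4, in ray
    m=camera_model(cam); f=210/np.tan(np.radians(m['vfov']/2))
ValueError: time passes only in moves, steps and waits
```

The sizes fit the drawing: holder 191 x 112 mm, cradle 154 x 52 mm, kerbs 171 x 163 mm. Station yaw is 10.2° with its origin at (567,-28), so the bar is at about (652,-12.5). I move over the cap with the fingers narrowed so they clear the chips.

Call:
step_arm:
  commands:
    - [0.45,12.7,-12.9,-1,0,0,-0.278]
    - [0.45,12.7,-12.9,-1,0,0,-0.278]
    - [0.45,12.7,-12.9,-1,0,0,-0.278]
    - [0.45,12.7,-12.9,-1,0,0,-0.278]
    - [0.45,12.7,-12.9,-1,0,0,-0.278]
  grip_force: 40

```text
time: 0.52
tool_pos: [0.2748, 0.3721, 0.2162]
tool_rot: [-3.14, 0.001, 2.58]
contact_force: [0.4, 0.6, -0.1]
opening: 0.063
grip_force: 0.0
```

Call:
step_arm:
  commands:
    - [0.45,12.7,-12.9,-1,0,0,-0.278]
    - [0.45,12.7,-12.9,-1,0,0,-0.278]
    - [0.45,12.7,-12.9,-1,0,0,-0.278]
    - [0.45,12.7,-12.9,-1,0,0,-0.278]
    - [0.45,12.7,-12.9,-1,0,0,-0.278]

```text
time: 0.93
tool_pos: [0.4023, 0.243, 0.2062]
tool_rot: [-3.141, 0.001, 2.302]
contact_force: [0.1, 0.6, -0.7]
opening: 0.0413
grip_force: 0.0
```

Call:
step_arm:
  commands:
    - [0.45,12.7,-12.9,-1,0,0,-0.278]
    - [0.45,12.7,-12.9,-1,0,0,-0.278]
    - [0.45,12.7,-12.9,-1,0,0,-0.278]
    - [0.45,12.7,-12.9,-1,0,0,-0.278]
    - [0.45,12.7,-12.9,-1,0,0,-0.278]

```text
time: 1.35
tool_pos: [0.5294, 0.1134, 0.1959]
tool_rot: [3.142, 0.002, 2.023]
contact_force: [-0.9, 0.2, -0.3]
opening: 0.0416
grip_force: 0.0
```

Call:
step_arm:
  commands:
    - [0.45,12.6,-12.9,-1,0,0,-0.278]
    - [0.45,12.6,-12.9,-1,0,0,-0.278]
    - [0.45,12.6,-12.9,-1,0,0,-0.278]
    - [0.45,12.6,-12.9,-1,0,0,-0.278]
    - [0.45,12.6,-12.9,-1,0,0,-0.278]

```text
time: 1.77
tool_pos: [0.6548, -0.0159, 0.1852]
tool_rot: [-3.141, 0.001, 1.745]
contact_force: [-0.4, 0.9, -0.4]
opening: 0.0412
grip_force: 0.0
```

Call:
step_arm:
  commands:
    - [0.45,0,0,-4,0,0,0.003]
    - [0.45,0,0,-7,0,0,0.003]
    - [0.45,0,0,-7,0,0,0.003]
    - [0.45,0,0,-7,0,0,0.003]

```text
time: 2.1
tool_pos: [0.6512, -0.0111, 0.1152]
tool_rot: [-3.137, -0.002, 1.752]
contact_force: [0.6, 1.0, -0.0]
opening: 0.0414
grip_force: 0.0
```

Run:
```python
from h import *
s=observe();print(s['tool_pos'],s['tool_rot'])
a=snap('top','t1');b=snap('side','s1')
def c(im,x0,x1,y0,y1):return cv2.resize(im[y0:y1,x0:x1,::-1],(400,400),interpolation=cv2.INTER_CUBIC)
cv2.imwrite('pics/c1.png',np.hstack([c(a,240,340,110,210),c(b,180,280,140,240)]))
```

```text
[ 0.65123117 -0.01107054  0.11520806] [-3.13724590e+00 -1.56313581e-03  1.75201639e+00]
```

View pics/c1.png

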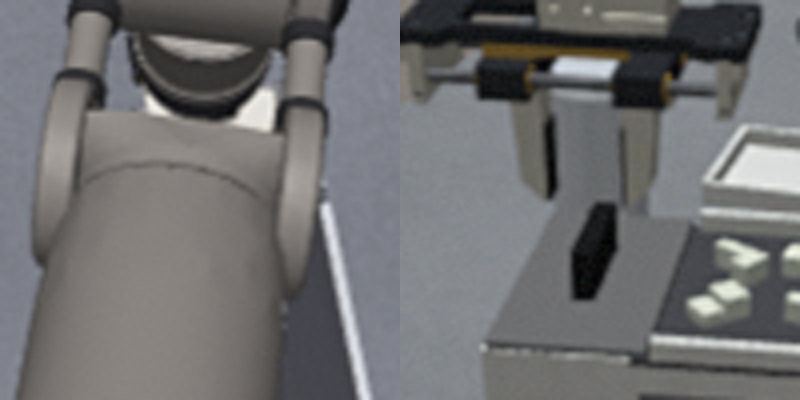

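The fingers straddle the bar: crop tips at (540,190) and (640,200), bar at (590,250). Now I go down and grip.

Call:
step_arm:
  commands:
    - [0.45,0,0,-2.2,0,0,0]
    - [0.45,0,0,-4.2,0,0,0]
    - [0.45,0,0,-4.2,0,0,0]
    - [0.1,0,0,-4.2,0,0,0]
    - [0.05,0,0,-4.2,0,0,0]
  grip_force: 40

```text
time: 2.62
tool_pos: [0.6538, -0.0115, 0.0773]
tool_rot: [3.138, 0.001, 1.752]
contact_force: [0.4, -0.2, 1.1]
opening: 0.0325
grip_force: 0.0
```

Call:
step_arm:
  commands:
    - [0.05,0,0,0,0,0,0]
    - [0.05,0,0,0,0,0,0]
    - [0.05,0,0,0,0,0,0]
    - [0.05,0,0,1,0,0,0]
    - [0.05,0,0,2,0,0,0]

```text
time: 3.03
tool_pos: [0.652, -0.0115, 0.0951]
tool_rot: [-3.14, -0.0, 1.752]
contact_force: [0.4, 0.3, -0.5]
opening: 0.0138
grip_force: 40.0
```

Call:
step_arm:
  commands:
    - [0.05,0,0,2,0,0,0]
    - [0.05,0,0,4,0,0,0]
    - [0.05,0,0,6,0,0,0]
    - [0.05,0,0,8,0,0,0]
    - [0.05,0,0,8,0,0,0]

```text
time: 3.45
tool_pos: [0.6547, -0.0118, 0.1805]
tool_rot: [3.133, 0.003, 1.752]
contact_force: [0.8, -0.4, -0.9]
opening: 0.0136
grip_force: 40.0
```

Call:
step_arm:
  commands:
    - [0.05,-0.46,-2.0,0,0,0,-0.113]
    - [0.05,-0.92,-4.1,0,0,0,-0.226]
    - [0.05,-1.4,-6.1,0,0,0,-0.339]
    - [0.05,-1.9,-8.2,0,0,0,-0.452]
    - [0.05,-2.3,-10.2,0,0,0,-0.564]

```text
time: 3.87
tool_pos: [0.6287, -0.1144, 0.1741]
tool_rot: [-3.141, 0.0, 1.182]
contact_force: [0.4, -0.2, -1.0]
opening: 0.0136
grip_force: 40.0
```

Call:
step_arm:
  commands:
    - [0.05,-0.46,-2.0,0,0,0,-0.113]
    - [0.05,-0.92,-4.1,0,0,0,-0.226]
    - [0.05,-1.4,-6.1,0,0,0,-0.339]
    - [0.05,-1.9,-8.2,0,0,0,-0.452]
    - [0.05,-2.3,-10.2,0,0,0,-0.564]

```text
time: 4.28
tool_pos: [0.6057, -0.2165, 0.174]
tool_rot: [-3.141, 0.001, 0.618]
contact_force: [-0.5, -0.5, -1.4]
opening: 0.0138
grip_force: 40.0
```

Call:
step_arm:
  commands:
    - [0.05,-0.46,-2.0,0,0,0,-0.113]
    - [0.05,-0.92,-4.1,0,0,0,-0.226]
    - [0.05,-1.4,-6.1,0,0,0,-0.339]
    - [0.05,-1.9,-8.2,0,0,0,-0.452]
    - [0.05,-2.3,-10.2,0,0,0,-0.564]

```text
time: 4.7
tool_pos: [0.5827, -0.3184, 0.174]
tool_rot: [-3.141, 0.001, 0.054]
contact_force: [0.7, -0.5, -0.7]
opening: 0.0136
grip_force: 40.0
```

Call:
step_arm:
  commands:
    - [0.05,0,0,-2,0,0,0]
    - [0.05,0,0,-4,0,0,0]
    - [0.05,0,0,-6,0,0,0]
    - [0.05,0,0,-8,0,0,0]
    - [0.05,0,0,-8,0,0,0]

```text
time: 5.12
tool_pos: [0.5809, -0.3159, 0.0895]
tool_rot: [-3.136, 0.007, 0.06]
contact_force: [0.0, 0.7, -1.5]
opening: 0.014
grip_force: 40.0
```

Run:
```python
from h import *
s=observe();print(s['tool_pos'],s['tool_rot'],s['contact_force'])
a=snap('top','t2');b=snap('side','s2')
def c(im,x0,x1,y0,y1):return cv2.resize(im[y0:y1,x0:x1,::-1],(400,400),interpolation=cv2.INTER_CUBIC)
cv2.imwrite('pics/c2.png',np.hstack([c(a,335,455,110,230),c(b,230,350,90,210)]))
```

```text
[ 0.58086672 -0.31588972  0.08947106] [-3.13596068  0.00716101  0.05957456] [ 0.02063892  0.65040952 -1.47283791]
```

View pics/c2.png

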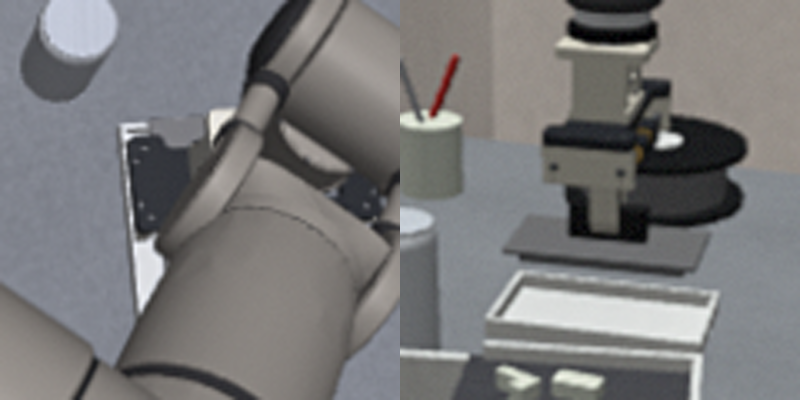

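The cap hangs level over the holder. I check its centre against the rim from the side view: plate corners at crop (503,253), (690,270), (712,232) and (527,218).

Run:
```python
from h import *
for n,P,z in(('cap',[(503,253),(690,270),(712,232),(527,218)],(.078,.083,.088)),('holder',[(487,320),(716,338),(719,289),(518,270)],(.018,))):
  for zz in z:
    q=np.array([onz('side',230+(u-400)*.3,90+v*.3,zz)[:2]*1000 for u,v in P])
    e=(q[0]-q[1]+q[3]-q[2])/2
    print(n,zz,q.mean(0).round(1),np.linalg.norm(q[0]-q[1]).round(),np.linalg.norm(q[1]-q[2]).round(),np.degrees(np.arctan2(e[1],e[0])).round(1))
```

```text
cap 0.078 [ 579.5 -316.8] 161.0 93.0 6.4
cap 0.083 [ 576.3 -304.4] 159.0 92.0 6.4
cap 0.088 [ 573.1 -292. ] 157.0 91.0 6.4
holder 0.018 [ 577.7 -322.8] 199.0 107.0 6.7
```

Call:
step_arm:
  commands:
    - [0.05,0,0,-2,0,0,0]
    - [0.05,0,0,-4,0,0,0]
    - [0.05,0,0,-4.8,0,0,0]
    - [0.05,0,0,-4.8,0,0,0]

```text
time: 5.55
tool_pos: [0.5829, -0.3171, 0.0458]
tool_rot: [-3.14, 0.002, 0.06]
contact_force: [-1.1, -0.6, -1.3]
opening: 0.0134
grip_force: 40.0
```

Call:
step_arm:
  commands:
    - [0.05,0,0,-0.5,0,0,0]
    - [0.05,0,0,-1,0,0,0]
    - [0.05,0,0,-1.4,0,0,0]
    - [0.05,0,0,-1.4,0,0,0]

```text
time: 5.88
tool_pos: [0.5833, -0.3175, 0.0325]
tool_rot: [-3.141, 0.0, 0.06]
contact_force: [-0.4, 0.3, -1.8]
opening: 0.014
grip_force: 40.0
```

Run:
```python
from h import *
s=observe();print(s['tool_pos'],s['tool_rot'],s['contact_force'])
b=snap('side','s3')
cv2.imwrite('pics/c3.png',cv2.resize(b[130:220,230:350,::-1],(800,600),interpolation=cv2.INTER_CUBIC))
```

```text
[ 0.58333581 -0.31747525  0.03248348] [-3.14146911e+00  3.30917778e-04  5.97913273e-02] [-0.37374398  0.32727047 -1.84468192]
```

View pics/c3.png

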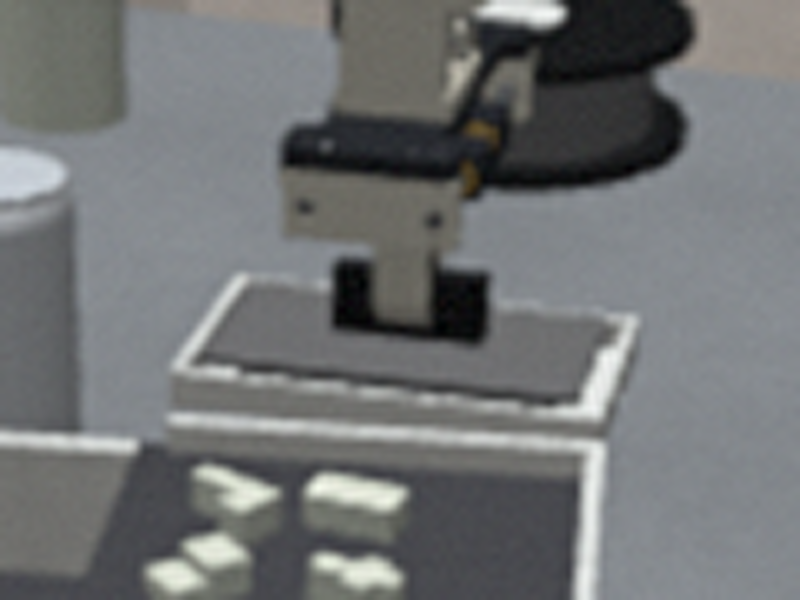

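The cap plate is inside the rim outline, with gaps on both the left and right, so I continue down.

Call:
step_arm:
  commands:
    - [0.05,-0.1,0,-0.3,0,0,0]
    - [0.05,-0.1,0,-0.5,0,0,0]
    - [0.05,-0.1,0,-0.5,0,0,0]

```text
time: 6.18
tool_pos: [0.5829, -0.3179, 0.03]
tool_rot: [3.14, -0.002, 0.06]
contact_force: [-3.4, 2.3, 9.7]
opening: 0.0138
grip_force: 40.0
```

Call:
step_arm:
  commands:
    - [0.05,0,0,-0.1,0,0,0]
    - [0.05,0,0,-0.2,0,0,0]
    - [0.05,0,0,-0.2,0,0,0]

```text
time: 6.43
tool_pos: [0.583, -0.3179, 0.03]
tool_rot: [3.139, -0.002, 0.06]
contact_force: [-7.5, 5.3, 22.2]
opening: 0.0137
grip_force: 40.0
```

Call:
step_arm:
  commands:
    - [0.05,0,0,0.2,0,0,0]
    - [0.4,0,0,0.2,0,0,0]
    - [0.4,0,0,0.2,0,0,0]
    - [0.4,0,0,0.2,0,0,0]
    - [0.4,0,0,0.2,0,0,0]

```text
time: 6.85
tool_pos: [0.5824, -0.3175, 0.0273]
tool_rot: [-3.141, 0.0, 0.06]
contact_force: [-0.1, 0.4, -0.4]
opening: 0.0344
grip_force: 0.0
```

Call:
step_arm:
  commands:
    - [0.4,0,0,3,0,0,0]
    - [0.4,0,0,7,0,0,0]
    - [0.4,0,0,11,0,0,0]
    - [0.4,0,0,15,0,0,0]

```text
time: 7.18
tool_pos: [0.5821, -0.3173, 0.1788]
tool_rot: [-3.141, 0.001, 0.06]
contact_force: [0.3, -0.8, 0.6]
opening: 0.0364
grip_force: 0.0
```

Run:
```python
from h import *
s=observe();print(s['tool_pos'],s['tool_rot'],s['opening'])
b=snap('side','s4')
cv2.imwrite('pics/c4.png',cv2.resize(b[130:220,230:350,::-1],(800,600),interpolation=cv2.INTER_CUBIC))
```

```text
[ 0.58214554 -0.31731822  0.17876076] [-3.14082486e+00  1.05771198e-03  5.97602335e-02] 0.036405603567312234
```

View pics/c4.png

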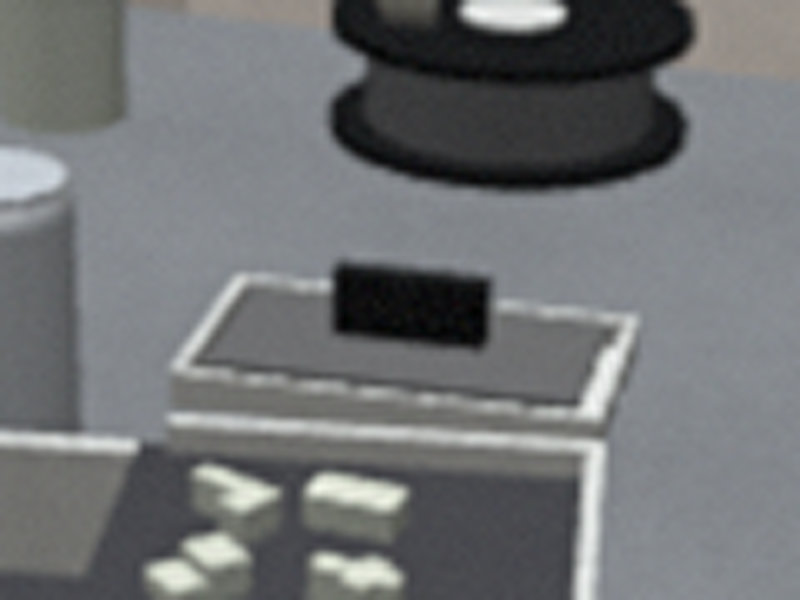

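The white rim shows all round the plate, so the cap looks seated. I move over to the scraper and verify from above on the way.

Call:
step_arm:
  commands:
    - [0.6,-0.6,16,-1,0,0,0.06]
    - [0.6,-0.6,16,-1,0,0,0.06]
    - [0.6,-0.6,16,-1,0,0,0.06]
    - [0.6,-0.6,16,-1,0,0,0.06]
    - [0.6,-0.6,16,-1,0,0,0.06]

```text
time: 7.65
tool_pos: [0.5757, -0.1511, 0.167]
tool_rot: [-3.138, 0.002, 0.125]
contact_force: [0.3, -0.2, -0.1]
opening: 0.0549
grip_force: 0.0
```

Call:
step_arm:
  commands:
    - [0.6,-0.6,16,-1,0,0,0.06]
    - [0.6,-0.6,16,-1,0,0,0.06]
    - [0.6,-0.6,16,-1,0,0,0.06]
    - [0.6,-0.6,16,-1,0,0,0.06]
    - [0.6,-0.6,16,-1,0,0,0.06]

```text
time: 8.07
tool_pos: [0.5696, 0.0082, 0.157]
tool_rot: [-3.139, 0.001, 0.185]
contact_force: [-0.7, -0.0, 0.1]
opening: 0.0548
grip_force: 0.0
```

Call:
step_arm:
  commands:
    - [0.6,-0.6,16,-1,0,0,0.06]
    - [0.6,-0.6,16,-1,0,0,0.06]
    - [0.6,-0.6,16,-1,0,0,0.06]
    - [0.6,-0.6,16,-1,0,0,0.06]
    - [0.6,-0.6,16,-1,0,0,0.06]

```text
time: 8.48
tool_pos: [0.5638, 0.1678, 0.1469]
tool_rot: [-3.14, 0.0, 0.245]
contact_force: [-0.8, 0.6, -0.5]
opening: 0.0549
grip_force: 0.0
```

Call:
step_arm:
  commands:
    - [0.6,-0.6,16,-1,0,0,0.06]
    - [0.6,-0.6,16,-1,0,0,0.06]
    - [0.6,-0.6,16,-1,0,0,0.06]
    - [0.6,-0.6,16,-1,0,0,0.06]
    - [0.6,-0.6,16,-1,0,0,0.06]

```text
time: 8.9
tool_pos: [0.5577, 0.3277, 0.1366]
tool_rot: [-3.14, -0.0, 0.305]
contact_force: [-1.5, 0.2, -0.4]
opening: 0.0547
grip_force: 0.0
```

Run:
```python
import h; from h import *
cm={n:camera_model(n) for n in('top','side')}; h.camera_model=lambda n:cm[n]
s=observe();print(s['tool_pos'],s['tool_rot'],s['opening'])
a=snap('top','t5');b=snap('side','s5')
def rect(cam,im,x0,x1,y0,y1,lo,hi,z,n):
    g=im.max(2); m=np.zeros(g.shape,np.uint8); m[y0:y1,x0:x1]=((g>=lo)&(g<hi))[y0:y1,x0:x1]*255
    m=cv2.morphologyEx(m,cv2.MORPH_CLOSE,np.ones((3,3),np.uint8))
    c=max(cv2.findContours(m,cv2.RETR_EXTERNAL,cv2.CHAIN_APPROX_NONE)[0],key=cv2.contourArea)
    p=np.array([onz(cam,*q[0],z)[:2]*1000 for q in c],np.float32); q=cv2.boxPoints(cv2.minAreaRect(p))
    e=max([q[1]-q[0],q[2]-q[1]],key=np.linalg.norm); print(n,q.mean(0).round(1),np.linalg.norm(q[1]-q[0]).round(1),np.linalg.norm(q[2]-q[1]).round(1),np.degrees(np.arctan2(e[1],e[0])).round(1)%180)
rect('top',a,365,420,135,220,0,165,.020,'plate')
rect('top',a,375,410,150,205,0,60,.052,'bar')
rect('top',a,365,420,135,220,170,256,.018,'holder')
m=lambda im,x0,x1,y0,y1:cv2.resize(im[y0:y1,x0:x1,::-1],(400,500),interpolation=cv2.INTER_CUBIC)
cv2.imwrite('pics/c5.png',np.hstack([m(a,360,424,130,210+0),m(b,140,268,220,380)]))
```

```text
[0.55768001 0.32773603 0.13660301] [-3.13968963e+00 -2.48643961e-04  3.04697277e-01] 0.054707642587527555
plate [ 585.7 -315.8] 255.8 162.6 177.8
bar [ 579.2 -312.7] 19.5 69.4 3.4
holder [ 582.9 -316.9] 113.1 191.6 3.2
```

View pics/c5.png

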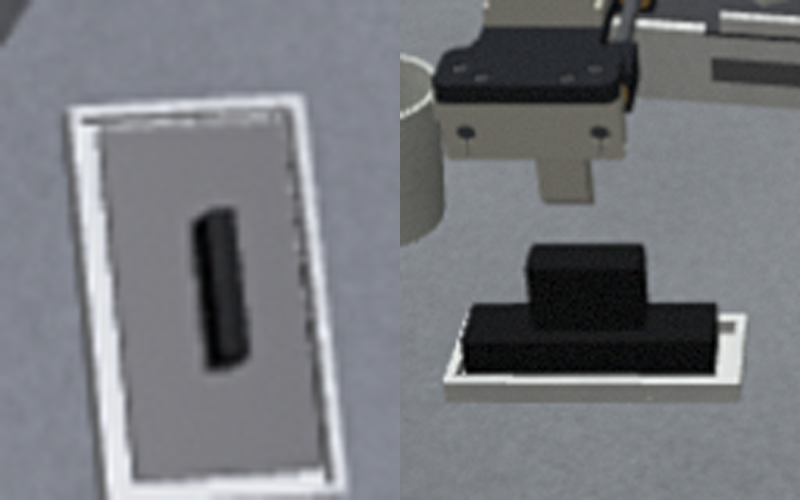

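The cap sits with a gap on all four sides. In the side crop the gripper at (567,200) is above the scraper's grip at (587,250). I descend and grip.

Call:
step_arm:
  commands:
    - [0.6,0,0,-3,0,0,0.008]
    - [0.6,0,0,-6,0,0,0.008]
    - [0.6,0,0,-8.2,0,0,0.008]
    - [0.6,0,0,-9.2,0,0,0.008]
    - [0.6,0,0,-9.2,0,0,0.008]

```text
time: 9.42
tool_pos: [0.5577, 0.32, 0.0432]
tool_rot: [3.141, 0.005, 0.306]
contact_force: [-0.0, -0.6, 0.4]
opening: 0.0546
grip_force: 0.0
```

Call:
step_arm:
  commands:
    - [0.1,0,0,0,0,0,0]
    - [0.1,0,0,0,0,0,0]
    - [0.1,0,0,0,0,0,0]
    - [0.1,0,0,0,0,0,0]
    - [0.1,0,0,0,0,0,0]
  grip_force: 50

```text
time: 9.83
tool_pos: [0.559, 0.3227, 0.0469]
tool_rot: [-3.142, -0.002, 0.308]
contact_force: [0.0, -0.5, -0.2]
opening: 0.026
grip_force: 0.0
```

Call:
step_arm:
  commands:
    - [0.1,0,0,0,0,0,0]
    - [0.1,0,0,0,0,0,0]
    - [0.1,0,0,0.5,0,0,0]
    - [0.1,0,0,1.5,0,0,0]
    - [0.1,0,0,2.5,0,0,0]

```text
time: 10.25
tool_pos: [0.5581, 0.3224, 0.0711]
tool_rot: [3.141, 0.001, 0.308]
contact_force: [-0.3, 0.1, -1.3]
opening: 0.0196
grip_force: 50.0
```

Call:
step_arm:
  commands:
    - [0.1,0,0,2,0,0,0]
    - [0.1,0,0,4,0,0,0]
    - [0.1,0,0,6,0,0,0]
    - [0.1,0,0,8,0,0,0]
    - [0.1,0,0,9.5,0,0,0]

```text
time: 10.67
tool_pos: [0.559, 0.3227, 0.1688]
tool_rot: [-3.141, -0.003, 0.308]
contact_force: [-0.1, -0.1, -1.3]
opening: 0.0197
grip_force: 50.0
```

Call:
step_arm:
  commands:
    - [0.1,-0.6,-2.5,0,0,0,0.096]
    - [0.1,-1.2,-4.9,0,0,0,0.192]
    - [0.1,-1.8,-7.4,0,0,0,0.288]
    - [0.1,-2.4,-9.8,0,0,0,0.384]
    - [0.1,-3,-12.3,0,0,0,0.48]

```text
time: 11.08
tool_pos: [0.5281, 0.1986, 0.1669]
tool_rot: [3.141, -0.001, 0.793]
contact_force: [0.9, -0.1, -0.8]
opening: 0.0198
grip_force: 50.0
```

Call:
step_arm:
  commands:
    - [0.1,-0.6,-2.5,0,0,0,0.096]
    - [0.1,-1.2,-4.9,0,0,0,0.192]
    - [0.1,-1.8,-7.4,0,0,0,0.288]
    - [0.1,-2.4,-9.8,0,0,0,0.384]
    - [0.1,-3,-12.3,0,0,0,0.48]

```text
time: 11.5
tool_pos: [0.4982, 0.0755, 0.1669]
tool_rot: [3.14, -0.0, 1.273]
contact_force: [0.1, -0.0, -2.4]
opening: 0.0198
grip_force: 50.0
```

Call:
step_arm:
  commands:
    - [0.1,-0.6,-2.5,0,0,0,0.096]
    - [0.1,-1.2,-4.9,0,0,0,0.192]
    - [0.1,-1.8,-7.4,0,0,0,0.288]
    - [0.1,-2.4,-9.8,0,0,0,0.384]
    - [0.1,-3,-12.3,0,0,0,0.48]

```text
time: 11.92
tool_pos: [0.4683, -0.0476, 0.1669]
tool_rot: [3.14, 0.001, 1.753]
contact_force: [-0.0, 0.4, -1.8]
opening: 0.0197
grip_force: 50.0
```

Call:
step_arm:
  commands:
    - [0.1,0,0,-2,0,0,0]
    - [0.1,0,0,-3.5,0,0,0]
    - [0.1,0,0,-3.5,0,0,0]

```text
time: 12.17
tool_pos: [0.467, -0.0467, 0.1295]
tool_rot: [-3.139, -0.001, 1.747]
contact_force: [-0.5, 0.1, -2.2]
opening: 0.0196
grip_force: 50.0
```

Run:
```python
from h import *
s=observe();print(s['tool_pos'],s['tool_rot'],s['opening'])
b=snap('side','s6');snap('top','t6')
cv2.imwrite('pics/c6.png',cv2.resize(b[150:270,190:350,::-1],(800,600),interpolation=cv2.INTER_CUBIC))
```

```text
[ 0.46700827 -0.04672909  0.12945767] [-3.13856135e+00 -1.44947949e-03  1.74658934e+00] 0.019617484857056305
```

View pics/c6.png

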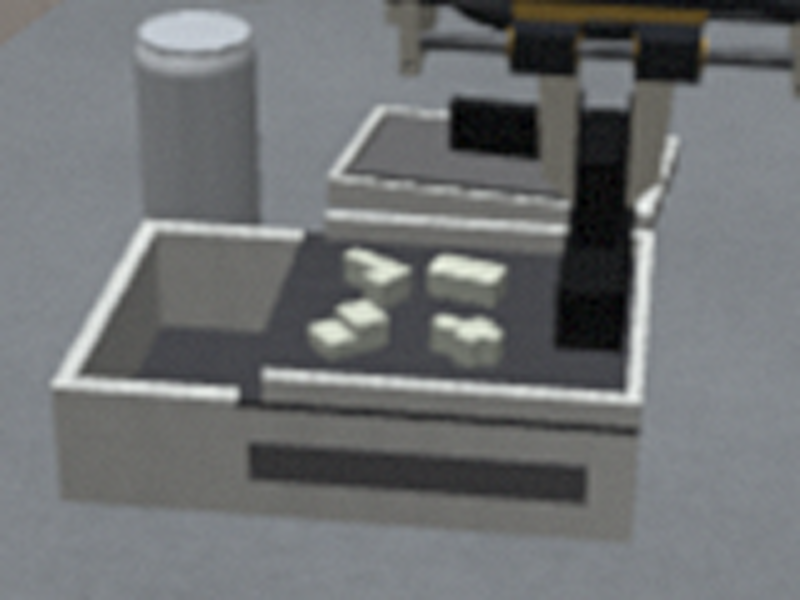

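The scraper hangs over the free strip behind the chips, with its lower corners at (557,345) and (624,350). I check those against the station frame.

Run:
```python
from h import *
y=np.radians(10.2); R=np.array([[np.cos(y),np.sin(y)],[-np.sin(y),np.cos(y)]])
for u,v,z in((557,345,.088),(624,350,.088),(557,345,.092),(624,350,.092),(640,395,.072),(262,375,.072),(651,233,.072)):
    p=onz('side',190+u/5,150+v/5,z)[:2]*1000; print(z,(R@(p-[567.1,-28.3])).round(1))
```

```text
0.088 [-89.6  66.5]
0.088 [-118.6   66.9]
0.092 [-89.9  73.7]
0.092 [-118.7   74.1]
0.072 [-126.7   76.9]
0.072 [37.1 82.3]
0.072 [-126.7  -84.1]
```

Call:
step_arm:
  commands:
    - [0.1,0.25,0.04,-0.8,0,0,0]
    - [0.1,0.25,0.04,-1.6,0,0,0]
    - [0.1,0.25,0.04,-2.3,0,0,0]
    - [0.1,0.25,0.04,-2.6,0,0,0]
    - [0.1,0.25,0.04,-2.6,0,0,0]

```text
time: 12.68
tool_pos: [0.4704, -0.0458, 0.1038]
tool_rot: [-3.14, -0.001, 1.748]
contact_force: [-0.7, -0.3, -1.6]
opening: 0.0198
grip_force: 50.0
```

Call:
step_arm:
  commands:
    - [0.1,0,0,-0.1,0,0,0]
    - [0.1,0,0,-0.2,0,0,0]
    - [0.1,0,0,-0.2,0,0,0]

```text
time: 12.93
tool_pos: [0.4711, -0.0462, 0.1028]
tool_rot: [3.141, 0.0, 1.748]
contact_force: [0.4, 0.1, -1.3]
opening: 0.0193
grip_force: 50.0
```

Call:
step_arm:
  commands:
    - [0.1,0.9,0.16,0,0,0,0]
    - [0.1,1.8,0.32,0,0,0,0]
    - [0.1,2.7,0.49,0,0,0,0]
    - [0.1,3.6,0.65,0,0,0,0]
    - [0.1,4.6,0.83,0,0,0,0]

```text
time: 13.35
tool_pos: [0.5181, -0.0376, 0.1027]
tool_rot: [3.141, 0.0, 1.748]
contact_force: [-0.4, 0.3, -1.8]
opening: 0.0198
grip_force: 50.0
```

Call:
step_arm:
  commands:
    - [0.1,0.9,0.16,0,0,0,0]
    - [0.1,1.8,0.32,0,0,0,0]
    - [0.1,2.7,0.49,0,0,0,0]
    - [0.1,3.6,0.65,0,0,0,0]
    - [0.1,4.6,0.83,0,0,0,0]

```text
time: 13.77
tool_pos: [0.5638, -0.0292, 0.1025]
tool_rot: [-3.141, -0.0, 1.748]
contact_force: [-0.5, 0.0, -1.1]
opening: 0.0194
grip_force: 50.0
```

Call:
step_arm:
  commands:
    - [0.1,0.9,0.16,0,0,0,0]
    - [0.1,1.8,0.32,0,0,0,0]
    - [0.1,2.7,0.49,0,0,0,0]
    - [0.1,3.6,0.65,0,0,0,0]
    - [0.1,4.6,0.83,0,0,0,0]

```text
time: 14.18
tool_pos: [0.6098, -0.0209, 0.1025]
tool_rot: [-3.141, -0.0, 1.748]
contact_force: [-0.0, -0.4, -2.4]
opening: 0.0198
grip_force: 50.0
```

Call:
step_arm:
  commands:
    - [0.1,0.5,0.1,0,0,0,0]
    - [0.1,0.5,0.1,0,0,0,0]
    - [0.1,0.5,0.1,2,0,0,0]
    - [0.1,0.5,0.1,4,0,0,0]
    - [0.1,0.5,0.1,6,0,0,0]

```text
time: 14.6
tool_pos: [0.6134, -0.0202, 0.1629]
tool_rot: [-3.14, -0.001, 1.748]
contact_force: [0.5, 0.3, -1.2]
opening: 0.0195
grip_force: 50.0
```

Run:
```python
from h import *
s=observe();print(s['tool_pos'],s['tool_rot'],s['opening'])
b=snap('side','s7')
cv2.imwrite('pics/c7.png',cv2.resize(b[150:270,190:350,::-1],(800,600),interpolation=cv2.INTER_CUBIC))
```

```text
[ 0.61335158 -0.02015997  0.1628947 ] [-3.13991679e+00 -5.28734210e-04  1.74778355e+00] 0.019488685345936257
```

View pics/c7.png

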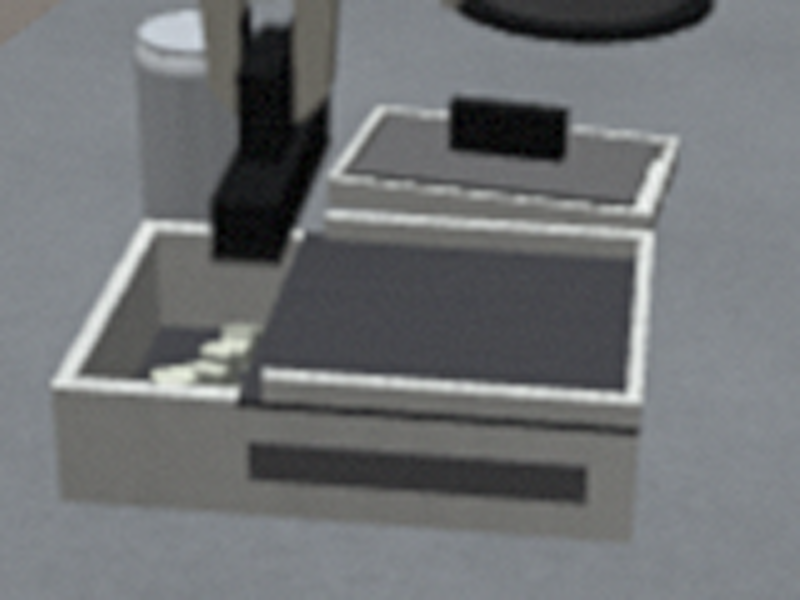

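The panel is clear and the chips lie in the bin at (160–250, 330–380). I return the scraper by the exact reverse of the commanded moves.

Call:
step_arm:
  commands:
    - [0.1,-0.37,2.28,0,0,0,-0.096]
    - [0.1,-0.74,4.56,0,0,0,-0.192]
    - [0.1,-1.11,6.85,0,0,0,-0.288]
    - [0.1,-1.48,9.14,0,0,0,-0.384]
    - [0.1,-1.85,11.42,0,0,0,-0.48]

```text
time: 15.07
tool_pos: [0.5948, 0.0949, 0.1621]
tool_rot: [-3.141, 0.0, 1.263]
contact_force: [0.7, 1.0, -2.6]
opening: 0.0202
grip_force: 50.0
```

Call:
step_arm:
  commands:
    - [0.1,-0.37,2.28,0,0,0,-0.096]
    - [0.1,-0.74,4.56,0,0,0,-0.192]
    - [0.1,-1.11,6.85,0,0,0,-0.288]
    - [0.1,-1.48,9.14,0,0,0,-0.384]
    - [0.1,-1.85,11.42,0,0,0,-0.48]

```text
time: 15.48
tool_pos: [0.5763, 0.2092, 0.1621]
tool_rot: [-3.141, 0.001, 0.783]
contact_force: [-0.3, -1.0, -1.6]
opening: 0.0199
grip_force: 50.0
```

Call:
step_arm:
  commands:
    - [0.1,-0.37,2.28,0,0,0,-0.096]
    - [0.1,-0.74,4.56,0,0,0,-0.192]
    - [0.1,-1.11,6.85,0,0,0,-0.288]
    - [0.1,-1.48,9.14,0,0,0,-0.384]
    - [0.1,-1.85,11.43,0,0,0,-0.48]

```text
time: 15.9
tool_pos: [0.5578, 0.3234, 0.162]
tool_rot: [3.141, 0.001, 0.303]
contact_force: [0.3, 0.5, -1.5]
opening: 0.0201
grip_force: 50.0
```

Call:
step_arm:
  commands:
    - [0.1,0,0,-2.5,0,0,0]
    - [0.1,0,0,-5,0,0,0]
    - [0.1,0,0,-7.5,0,0,0]
    - [0.1,0,0,-9,0,0,0]
    - [0.1,0,0,-9,0,0,0]

```text
time: 16.32
tool_pos: [0.5556, 0.3213, 0.068]
tool_rot: [3.141, 0.009, 0.308]
contact_force: [-0.8, -0.1, -1.9]
opening: 0.0194
grip_force: 50.0
```

Call:
step_arm:
  commands:
    - [0.1,0,0,-0.7,0,0,0]
    - [0.1,0,0,-1.4,0,0,0]
    - [0.1,0,0,-2,0,0,0]
    - [0.1,0,0,-2.5,0,0,0]
    - [0.1,0,0,-2.5,0,0,0]

```text
time: 16.73
tool_pos: [0.5581, 0.3222, 0.047]
tool_rot: [3.141, 0.001, 0.308]
contact_force: [-0.0, -0.6, -2.0]
opening: 0.0199
grip_force: 50.0
```

Back at the grasp height without contact, so the last 2–3 mm go slowly.

Call:
step_arm:
  commands:
    - [0.1,0,0,-0.1,0,0,0]
    - [0.1,0,0,-0.2,0,0,0]
    - [0.1,0,0,-0.2,0,0,0]
    - [0.1,0,0,-0.3,0,0,0]
    - [0.1,0,0,-0.3,0,0,0]

```text
time: 17.15
tool_pos: [0.5589, 0.3226, 0.0464]
tool_rot: [3.142, -0.002, 0.308]
contact_force: [-2.4, -2.0, 6.5]
opening: 0.0199
grip_force: 50.0
```

Call:
step_arm:
  commands:
    - [0.1,0,0,0.1,0,0,0]
    - [0.5,0,0,0.1,0,0,0]
    - [0.5,0,0,0.1,0,0,0]
    - [0.5,0,0,0.1,0,0,0]
    - [0.5,0,0,0.1,0,0,0]

```text
time: 17.57
tool_pos: [0.5585, 0.3225, 0.0457]
tool_rot: [3.141, -0.0, 0.308]
contact_force: [-0.2, 0.8, 1.1]
opening: 0.0417
grip_force: 0.0
```

Call:
step_arm:
  commands:
    - [0.5,0,0,2.5,0,0,0]
    - [0.5,0,0,6,0,0,0]
    - [0.5,0,0,9,0,0,0]
    - [0.5,0,0,13,0,0,0]
    - [0.5,0,0,13,0,0,0]

```text
time: 17.98
tool_pos: [0.5619, 0.324, 0.1845]
tool_rot: [-3.14, -0.014, 0.308]
contact_force: [1.1, 1.1, 0.9]
opening: 0.0457
grip_force: 0.0
```

Run:
```python
from h import *
s=observe();print(s['tool_pos'],s['opening'],s['contact_force'])
b=snap('side','s8');a=snap('top','t8')
r=lambda i,w,h:cv2.resize(i[:,:,::-1],(w,h),interpolation=cv2.INTER_CUBIC)
cv2.imwrite('pics/c8.png',np.hstack([r(b[220:380,140:300],400,400),r(a[100:240,240:380],400,400)]))
```

```text
[0.56193671 0.32403556 0.18452257] 0.04569022601201962 [1.09475137 1.14102451 0.90881575]
```

View pics/c8.png

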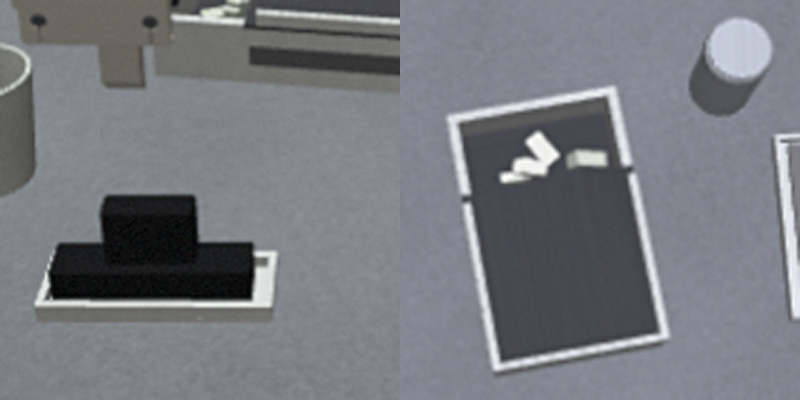

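The scraper stands in the cradle and four chips show in the bin. One numeric check of the chip heights by triangulating the two views, then hand-in.

Run:
```python
import h; from h import *
cm={n:camera_model(n) for n in('top','side')}; h.camera_model=lambda n:cm[n]
y=np.radians(10.2); R=np.array([[np.cos(y),np.sin(y)],[-np.sin(y),np.cos(y)]])
def st(p): return np.r_[R@(p[:2]*1000-[567.1,-28.3]),p[2]*1000].round(0)
T={};
for cam,f,(x0,x1,y0,y1) in(('top','t8',(266,312,142,166)),('side','s7',(215,241,212,228))):
    im=cv2.imread(f'pics/{f}.png').min(2); m=np.zeros_like(im); m[y0:y1,x0:x1]=(im[y0:y1,x0:x1]>(150))*255
    n,_,S,C=cv2.connectedComponentsWithStats(m); T[cam]=[C[i] for i in range(1,n) if S[i,4]>4]
    for i in range(1,n):
        if S[i,4]>4: print(cam,S[i],C[i].round(1),*[st(onz(cam,*C[i],z)) for z in(.015,.035,.055)])
for a in T['top']:
  for b in T['side']:
    o,d=ray('top',*a);p,e=ray('side',*b); k=np.linalg.lstsq(np.c_[d,-e],p-o,rcond=None)[0]
    print(a.round(),b.round(),st((o+d*k[0]+p+e*k[1])/2),'gap',(np.linalg.norm(o+d*k[0]-p-e*k[1])*1000).round(1))
```

```text
top [275 146  21  18 163] [286.  155.5] [84.  7. 15.] [79.  8. 35.] [74. 10. 55.]
top [299 153  13   5  59] [305.3 155.1] [ 75. -49.  15.] [ 70. -47.  35.] [ 65. -44.  55.]
side [231 215   9   6  35] [235.7 217.9] [ 81. -48.  15.] [ 73. -13.  35.] [65. 23. 55.]
side [215 222  22   6  71] [225.7 225.2] [98. -9. 15.] [89. 25. 35.] [80. 59. 55.]
[286. 155.] [236. 218.] [72.  9. 48.] gap 7.6
[286. 155.] [226. 225.] [88.  8. 24.] gap 11.3
[305. 155.] [236. 218.] [ 78. -49.  14.] gap 5.6
[305. 155.] [226. 225.] [ 95. -51. -12.] gap 26.1
```

The lone chip is at about 14 mm and the other three average about 24 mm, all well below 55 mm. Handing in.

```bash
python3 -c "
from cell import *
print(hand_in())"
```

```text
the job is handed in; nothing more can be done
None
```

I handed the job in at about 18 s: in the last pictures the cap lies level in its holder, all four chips are in the bin, and the scraper stands upright in its cradle; the hand-in returned no verdict.

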